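# Third hand at the whetstone holder

## Task

Set up the sharpening station: lay the wooden packing plate on the bed of the whetstone holder with its end up against the steel lip, then stack the worn, thin whetstone squarely on top of it. Keep hold of the stone and push it lengthwise into the spring-loaded jaw at the far end with a steady 12 newtons or so, which drives the jaw about halfway back and never to the end of its travel, and finish while still holding it there so that I can tighten the near clamp screw. Leave the thick stone and the small dressing stone where they are.

Things in the scene. Friction and masses are not known exactly. Their poses are not given: they have to be found in the camera images.
- holder: Whetstone holder, fixed on the worktop, 304 mm long, 84 wide. Origin: centre of its underside; x along the bed away from the robot to the sprung jaw, y across, z up. A wooden beam 46 mm wide, top (the bed) at z = 16 mm: the pile lies on it from x = -65 to 85 mm, its middle at x = 10 mm, and overhangs the beam 6 mm each side; fingers pass freely beside it from x = -85 to 35 mm.
- stop_face (a point): Foot of the holder's steel lip, at holder x = 85, z = 16 mm (bed height), axes as the holder's. The lip stops the plate and rises 6 mm above the bed. In front of it two steel cheeks, tops 18 mm above the bed, 64 mm apart inside, run back 34 mm towards the robot and flare to about 74 mm apart in the last 14 mm more.
- near_jaw (a point): Foot of the near clamp jaw's rubber face, at holder x = -96, z = 16 mm, axes as the holder's. The jaw is parked open and fixed, top 20 mm above the bed, 58 mm wide; its screw and knurled knob reach 76 mm further back towards the robot.
- jaw (a joint): Sprung jaw of the holder: rubber-faced plate 52 mm wide just above the lip, from z = 24 to 36 mm over the worktop. Travel in m along the holder's +x: 0 = free (its face is flush with the lip, holder x = 85 mm), 0.010 = end of its travel. Two springs, 2.5 N per mm together, no preload: 12 N is 0.0048.
- plate: Loose packing plate of pale wood, a plain flat slab 150 x 58 x 10 mm, 0.08 kg. Origin: centre of its underside; x along its length, y across, z up. It starts flat on the worktop.
- worn_stone: Loose worn whetstone, grey, a plain flat slab 150 x 58 x 14 mm, about 0.26 kg: the thinner of the two long stones. Origin: centre of its underside; x along its length, y across, z up. It starts flat on the worktop. Pressed down while it slides, it drags on the plate with about half the downward force.
- thick_stone: New whetstone of the same grey, 150 x 58 x 30 mm, loose; not wanted, leave it alone. Origin: centre of its underside.
- dressing_stone: Small grey dressing stone 55 x 32 x 22 mm, loose, leave it alone. Origin: centre of its underside.

How it is judged:
On the way, in this order (a step that is already met when the one before it is completed fails the run):
1. the packing plate lies on the bed of the holder, square, its end within 6 mm of the lip, let go (x of plate in the frame of holder between 0.004 and 0.013 m and y of plate in the frame of holder between -0.005 and 0.005 m and z of plate in the frame of holder between 0.0135 and 0.0185 m and angle between the x axis of plate and the x axis of holder, either way round below 0.07 rad and contact force between the fingers and plate below 0.5 N), for 0.2 s.
2. the worn stone lies flat on the plate, squarely over it, its far end less than 12 mm short of the jaw's free position (x of worn_stone in the frame of holder above -0.002 m and y of worn_stone in the frame of holder between -0.005 and 0.005 m and z of worn_stone in the frame of holder between 0.0235 and 0.028 m and angle between the x axis of worn_stone and the x axis of holder, either way round below 0.07 rad), for 0.2 s.
At the end, for the whole second after the job is handed in: Plate on the bed within 6 mm of the lip, worn stone flat on it, both within 5 mm of the holder's middle line and 4 degrees of its direction; the fingers still hold the stone and press it against the sprung jaw with 7.5 to 18 N (jaw 3 to 7.2 mm back) through the last second (x of plate in the frame of holder between 0.004 and 0.013 m and y of plate in the frame of holder between -0.005 and 0.005 m and z of plate in the frame of holder between 0.0135 and 0.0185 m and angle between the x axis of each of plate, worn_stone and the x axis of holder, either way round below 0.07 rad and y of worn_stone in the frame of holder between -0.005 and 0.005 m and z of worn_stone in the frame of holder between 0.0235 and 0.028 m and angle between worn_stone's own z axis and vertical below 0.05 rad and value of joint jaw between 0.003 and 0.0072 m and contact force between worn_stone and jaw between 7.5 and 18 N and linear speed of worn_stone below 0.01 m/s and contact force between the fingers and worn_stone above 5 N); the arm keeps its last pose, push and grip.
It fails at once if the sprung jaw was driven to the end of its travel (value of joint jaw above 0.0096 m).
It fails at once if the thick stone or the dressing stone was moved by more than 20 mm (distance of any of thick_stone, dressing_stone from where it was at the start of the episode above 0.02 m).
It also fails if it takes over 64 s, if anything falls off the work surface, if the arm or the gripper's body presses on something with over 40 N, if the wrist force passes 120 N, or if a joint passes its speed limit or range.

## Robot

A 6-joint arm with a two-finger parallel gripper is mounted at the origin on a cart in front of the work surface, level with it; the furniture and walls round the work are solid. World frame = base frame: x ahead of the robot, y to its left, z up, the work surface at z = 0. Lengths are in m, angles in rad, forces in N, time in s.
With the tool pointing down it reaches from about 0.35 to 0.975 m from the base axis. Payload 4.9 kg.
Tool frame: the origin (TCP) lies between the finger pads; the fingertips stand 17 mm ahead of it and the grasp point (between the pads) lies 2 mm behind it (env.nose_length is the distance from the TCP to the fingertips, in m); z points along the fingers, y is the line along which they close (so a half turn about z gives the same grasp; the last joint's range is limited). The gripper opens to 85 mm and grips with 20 to 120 N. Pads are 22 mm wide; open, the fingers measure 114 mm over their backs; the gripper's body (76 mm by 85 mm) begins 54 mm behind the grasp point. The pads swing forward as they close: fully open they stand 13 mm farther back than shut.
Start: joints at [-1.309, 0.053, 1.613, -0, 1.476, -0.119], TCP at [0.232, -0.58, 0.248] pointing down, gripper open.
Joint ranges: [-3.01, 3.01], [-1.01, 2.22], [0.06, 2.58], [-1.02, 4.17], [0.09, 2.62], [-3.14, 3.14]. Speed limits (rad/s): [2.57, 2.57, 3.14, 3.14, 3.14, 3.14].

## Interface

Orientations are given as [roll, pitch, yaw] about the fixed x, y, z axes, in that order (R = Rz(yaw) Ry(pitch) Rx(roll)).
In Python, from workcell import env gives the robot as it stands.
- The arm moves only by the shell command python3 -m jog 'ROWS' [OPENING]. ROWS is JSON, a list of rows, each a list of 6 numbers: the shift along the world's x, y, z in units of 30 mm (1.0 is 30 mm), then the turn, a rotation vector about the world's x, y, z in rad. A call has 1 to 12 rows; each row shifts and turns the commanded pose from where the row before left it; what a row does not reach is not made up. A row lasts 1/12 s, in which the tool goes at most 41.7 mm and 7.16 degrees, less where a joint would pass 70% of its speed; a pose out of reach is approached as far as the arm can. A call is refused whole if a number of a shift passes 1 or a number of a turn 0.125, either way. A call with a gripper value outside its range is refused whole. OPENING is the finger opening in mm, from 0 to 85.4, set as the call begins (- or left out, the last holds). The fingers move at their own pace and stop on an object; the grip force is fixed at half the most. Time passes only in rows, so rows that do not move let the fingers close. It gives the time, the measured TCP pose, the force, the opening and the grip force at its end, in the units of the state.
- env.get_state(): the state, without advancing time (a new reading comes with each control period).
- env.get_image(name): name is "side" or "top" or "wrist"; returns a dict with "img" (384x512x3 uint8, red, green, blue), "fov_y" (degrees; the focal length in pixels is half the picture's height over the tangent of half this angle, whatever the lens; pixels are square), "cx", "cy" (the principal point, pixels), "cam_to_world" (4x4, takes a point from camera to world coordinates); the wrist camera has in their place "mount" (4x4, takes a point from camera to tool coordinates, whose origin is the TCP and whose axes are the flange's). Camera axes: x right, y down, z forward; pixel columns grow to the right and rows downward; lengths in m; the calibration is good to about 2 mm. A picture is of the moment at which its call begins: read the wrist's pose just before it. There is no depth.
- env.sign_off(): hands the job in; it is judged then, once.
Trained networks look in the newest picture that a camera, given by its name, has taken for a name from the list of things; names that differ only in an ending like _2 or _b are one class to them, and where a whole thing is asked for, a point or a joint stands for the part that bears it (a point fixed in the world has none). Each returns a list of dicts, best first, with "score" (0 to 1); they miss things now and then, are a little off and sometimes report something else, mostly with a low value. They report only what shows in the picture. A call takes as long as a camera call.
- env.trace(camera, label): "mask" (384x512 bool, what is visible of it) and "extent" ([left, top, width, height] in pixels, round what is visible of it).
The state is a dict: "time": time; "joint_pos": joint angles; "joint_velocities": joint speeds; "tau": joint torques, N m; "ee_pos": TCP position; "ee_rot": TCP orientation; "contact_force": force on the tool from outside, world axes, zero at the start; "moment": the same for the moment, N m; "width": finger opening in m; "gripper_force": force on a finger pad.
Only numpy, scipy, OpenCV 4.12 (cv2) and the standard library are available. Lean on these libraries where they do the work, as an engineer would, in place of code of your own. Each camera call takes 0.05 s, during which the arm holds its last target. There are 200 camera calls.

## Working session

There is one attempt and no reset: what is moved stays moved. The work goes in short steps, Python scripts to look and compute and a shell command to move; the robot and the scene stay as the last step left them, time stands still between calls to the robot, and variables do not carry over. Pictures are saved under pics/ and viewed, at most 10 in all, crops included, and the job is handed in when it is done.

```bash
ls; mkdir -p pics
cat > h.py <<'E'
import numpy as np, cv2
from workcell import env
def cam(n):
    s=env.get_state(); d=env.get_image(n)
    if 'mount' in d:
        from scipy.spatial.transform import Rotation as R
        T=np.eye(4);T[:3,:3]=R.from_euler('xyz',s['ee_rot']).as_matrix();T[:3,3]=s['ee_pos']
        d['cam_to_world']=T@np.array(d['mount'])
    d['C']=np.array(d['cam_to_world']); d['f']=192/np.tan(np.radians(d['fov_y'])/2); return d
def ray(d,u,v):
    r=d['C'][:3,:3]@np.array([(u-d['cx'])/d['f'],(v-d['cy'])/d['f'],1]); return d['C'][:3,3],r
def onz(d,u,v,z):
    o,r=ray(d,u,v); return o+r*(z-o[2])/r[2]
def proj(d,p):
    q=np.linalg.inv(d['C'])@np.r_[p,1]; return d['f']*q[0]/q[2]+d['cx'],d['f']*q[1]/q[2]+d['cy']
def save(d,n): cv2.imwrite('pics/'+n,d['img'][:,:,::-1])
E
python3 - <<'E'
from h import *
print(env.get_state())
for n in ['top','side','wrist']:
    d=cam(n); save(d,n+'0.png'); print(n,d['C'].round(3).tolist(),d['f'])
    for l in ['holder','plate','worn_stone','thick_stone','dressing_stone','near_jaw','jaw']:
        print(l,[(round(x['score'],2),x['extent'],) + ((cv2.minAreaRect(np.argwhere(x['mask'])[:,::-1].astype(np.float32))),) for x in env.trace(n,l)][:2])
a=cv2.imread('pics/top0.png');b=cv2.imread('pics/side0.png')
E
```

```text
pics
{'time': 0.0, 'joint_pos': array([-1.30898160e+00,  5.33419629e-02,  1.61431482e+00, -1.18055498e-05,
        1.47596731e+00, -1.19013907e-01]), 'joint_velocities': array([-0.0006085 ,  0.00084242,  0.00040632,  0.00103603, -0.00036732,
        0.0002838 ]), 'tau': array([-5.11965281e-04, -3.93688238e+01, -3.70175672e+01, -9.79650622e-05,
        7.12157664e-03,  8.62424713e-06]), 'ee_pos': array([ 0.23214208, -0.57965444,  0.24705976]), 'ee_rot': array([-3.13957418e+00, -2.29532457e-04,  3.80829534e-01]), 'contact_force': array([-0.10290355,  0.70364643,  1.52329425]), 'moment': array([-0.01340727,  0.0056522 , -0.02936359]), 'gripper_force': 0.0, 'width': 0.08540682562324939}
top [[-0.025, -0.995, 0.102, 0.47], [-1.0, 0.024, -0.006, -0.0], [0.004, -0.102, -0.995, 0.951], [0.0, 0.0, 0.0, 1.0]] 362.9600630724808
holder [(0.65, [232.3, 151.0, 47.1, 117.5], ((253.0774688720703, 207.32684326171875), (118.1120376586914, 32.64885711669922), 81.63410949707031))]
plate [(0.83, [339.5, 175.8, 28.4, 61.7], ((353.95867919921875, 204.8666229248047), (57.8640251159668, 24.291040420532227), 
[... 1537 characters left out ...]
675994873047, 165.12612915039062), (16.149019241333008, 46.37974548339844), 81.38435363769531))]
dressing_stone [(0.78, [303.1, 240.3, 26.4, 16.9], ((315.5, 249.0), (14.0, 21.0), 90.0))]
near_jaw [(0.89, [181.1, 191.2, 103.8, 31.0], ((231.5400390625, 205.3019256591797), (23.768077850341797, 105.66641235351562), 82.4505844116211))]
jaw [(0.4, [264.8, 192.4, 10.4, 6.6], ((268.5735168457031, 195.95587158203125), (10.461413383483887, 4.458963394165039), 59.03623962402344))]
wrist [[0.371, -0.882, -0.289, 0.307], [-0.929, -0.353, -0.116, -0.55], [0.0, 0.311, -0.95, 0.375], [0.0, 0.0, 0.0, 1.0]] 327.27852033085543
holder []
plate []
worn_stone []
thick_stone []
dressing_stone []
near_jaw []
jaw []
```

View pics/top0.png

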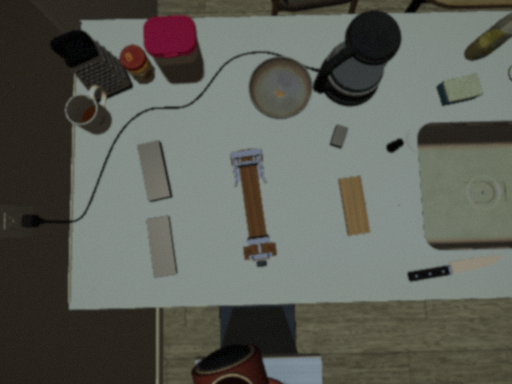

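View pics/side0.png

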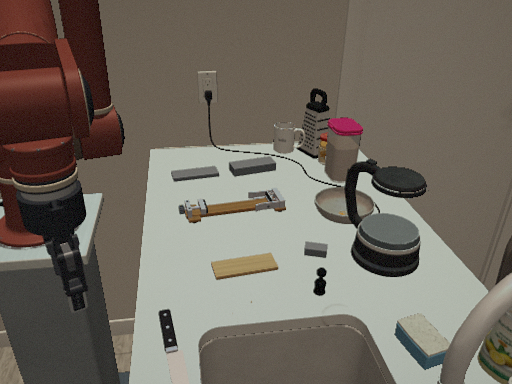

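The top view shows the plate at (354,205), the worn stone at (161,246), the thick stone at (154,171), the holder at (253,207) and the dressing stone at (339,136). The side view confirms that the stone nearer the robot (194,173) is the thin one.

```bash
cat >> h.py <<'E'
def rect(d,l,z,i=0):
    t=env.trace(d['name'],l)
    if not t: return None
    m=t[i]['mask']; c=np.argwhere(m)[:,::-1].astype(float)+0.0
    P=np.array([onz(d,u,v,z)[:2] for u,v in c]); 
    r=cv2.minAreaRect((P*1000).astype(np.float32)); bx=cv2.boxPoints(r)
    e=[bx[1]-bx[0],bx[2]-bx[1]]; e=max(e,key=np.linalg.norm); a=np.arctan2(e[1],e[0]); a=(a+np.pi/2)%np.pi-np.pi/2
    return t[i]['score'],np.round(r[0],1),np.round(r[1],1),round(a,4)
_c=cam
def cam(n):
    d=_c(n); d['name']=n; return d
E
python3 - <<'E'
from h import *
t=cam('top')
for l,z in [('plate',.01),('worn_stone',.014),('thick_stone',.03),('holder',.025),('dressing_stone',.022)]: print(l,rect(t,l,z))
s=cam('side')
for l,z in [('plate',.01),('worn_stone',.014),('thick_stone',.03)]: print(l,rect(s,l,z))
# two-view height of centroids
for l in ['plate','worn_stone','thick_stone']:
    env_m=[]
    A=np.zeros((3,3));b=np.zeros(3)
    for d in (t,s):
        x=env.trace(d['name'],l)[0]['mask']; v,u=np.argwhere(x).mean(0)
        o,r=ray(d,u,v); r/=np.linalg.norm(r); M=np.eye(3)-np.outer(r,r); A+=M;b+=M@o
    print(l,np.linalg.solve(A,b).round(4))
E
```

```text
plate (0.59, array([ 525.8, -256.6]), array([149.9,  60. ]), np.float32(0.1163))
worn_stone (0.95, array([433.3, 240.3]), array([150.9,  61.3]), np.float32(0.1302))
thick_stone (0.93, array([625.5, 256.1]), array([159.,  67.]), np.float32(0.2178))
holder (0.64, array([527.3,   4. ]), array([302.9,  83.4]), np.float32(0.1226))
dressing_stone (0.79, array([ 706.6, -222. ]), array([35.4, 60.3]), np.float32(-0.3589))
plate (0.74, array([ 711. , -224.9]), array([62.4, 55.2]), np.float32(1.2685))
worn_stone (0.79, array([435.2, 226.5]), array([151.7,  83.9]), np.float32(0.1316))
thick_stone (0.88, array([625.5, 229. ]), array([163.7, 109.2]), np.float32(0.1957))
plate [ 0.6056 -0.2702  0.049 ]
worn_stone [0.4331 0.2428 0.0056]
thick_stone [0.6278 0.2597 0.014 ]
```

```bash
python3 -m jog '[[0.89,0.97,-0.13,0,0,-0.024],[0.89,0.97,-0.13,0,0,-0.024],[0.89,0.97,-0.13,0,0,-0.024],[0.89,0.97,-0.13,0,0,-0.024],[0.89,0.97,-0.13,0,0,-0.024],[0.89,0.97,-0.13,0,0,-0.024],[0.89,0.97,-0.13,0,0,-0.024],[0.89,0.97,-0.13,0,0,-0.024],[0.89,0.97,-0.13,0,0,-0.024],[0.89,0.97,-0.13,0,0,-0.024],[0.89,0.97,-0.13,0,0,-0.024],[0,0,0,0,0,0]]'
python3 -m jog '[[0,0,0,0,0,0],[0,0,0,0,0,0]]'
python3 - <<'E'
from h import *
s=env.get_state();print(s['time'],s['ee_pos'],s['ee_rot'])
d=cam('wrist');save(d,'w1.png')
for z in (.005,.01,.015): print(rect(d,'plate',z))
E
```

```text
time: 3.0
ee_pos: [0.5291, -0.2549, 0.2046]
ee_rot: [-3.139, -0.001, 0.122]
contact_force: [-0.3, -0.2, -0.3]
width: 0.0854
gripper_force: 0.0
time: 3.17
ee_pos: [0.526, -0.2601, 0.2054]
ee_rot: [3.141, 0.0, 0.118]
contact_force: [-0.5, 0.1, 0.1]
width: 0.0855
gripper_force: 0.0
3.1667 [ 0.52595683 -0.26012311  0.20542417] [3.14127779e+00 3.67938726e-04 1.17522126e-01]
(0.58, array([ 526.6, -258.8]), array([151.1,  60.6]), np.float32(0.1119))
(0.58, array([ 527.8, -258.7]), array([148.8,  59.6]), np.float32(0.1119))
(0.58, array([ 529. , -258.6]), array([146.5,  58.7]), np.float32(0.1119))
```

View pics/w1.png

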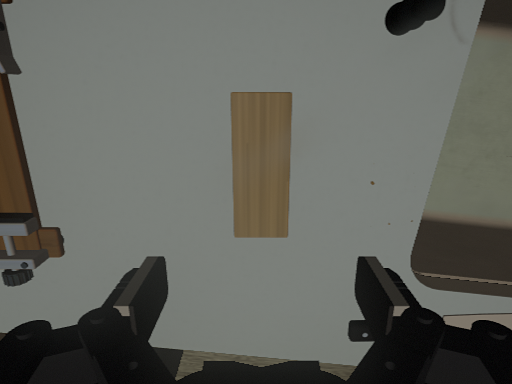

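The plate is sharp at (262,165), yaw about 0.115, and its size fits a top at 10 mm. Next I look at the holder from above.

```bash
python3 -m jog '[[0.05,0.96,0,0,0,0],[0.05,0.96,0,0,0,0],[0.05,0.96,0,0,0,0],[0.05,0.96,0,0,0,0],[0.05,0.96,0,0,0,0],[0.05,0.96,0,0,0,0],[0.05,0.96,0,0,0,0],[0.05,0.96,0,0,0,0],[0.05,0.96,0,0,0,0],[0,0,0,0,0,0],[0,0,0,0,0,0],[0,0,0,0,0,0]]'
python3 - <<'E'
from h import *
d=cam('wrist');save(d,'w2.png')
np.save('w2.npy',d['C'])
for l in ['holder','near_jaw','stop_face','jaw']:
  for x in env.trace('wrist',l)[:2]: print(l,x['score'],x['extent'])
o=np.array([547.1,6.4])/1000;a=.1226;c,s=np.cos(a),np.sin(a)
H=lambda x,y,z:np.r_[o+np.array([c*x-s*y,s*x+c*y])/1000,z/1000]
im=d['img'][:,:,::-1].copy()
for p in [(-96,29,36),(-96,-29,36),(85,32,34),(85,-32,34),(51,32,34),(51,-32,34),(37,37,34),(37,-37,34),(-60,23,16),(-60,-23,16),(30,23,16),(30,-23,16),(85,26,36),(85,-26,36),(-172,0,26)]:
  u,v=proj(d,H(*p)); print(p,round(u,1),round(v,1)); cv2.drawMarker(im,(int(u+.5),int(v+.5)),(0,0,255),cv2.MARKER_CROSS,5,1)
cv2.imwrite('pics/w2m.png',cv2.resize(im[:330,130:400],None,fx=2.2,fy=1.8,interpolation=cv2.INTER_CUBIC))
E
```

```text
time: 4.37
ee_pos: [0.5395, -0.0019, 0.2056]
ee_rot: [3.141, -0.0, 0.116]
contact_force: [0.5, 0.1, -0.3]
width: 0.0857
gripper_force: 0.0
holder 0.55 [205.1, 11.6, 101.4, 311.6]
near_jaw 0.85 [202.6, 7.6, 100.4, 312.1]
stop_face 0.81 [206.1, 10.9, 97.1, 310.2]
jaw 0.73 [223.4, 13.4, 61.7, 54.8]
(-96, 29, 36) 226.3 260.9
(-96, -29, 36) 283.2 260.5
(85, 32, 34) 214.5 71.6
(85, -32, 34) 289.4 71.0
(51, 32, 34) 216.4 112.6
(51, -32, 34) 288.7 112.0
(37, 37, 34) 211.7 128.6
(37, -37, 34) 294.0 128.0
(-60, 23, 16) 232.6 220.6
(-60, -23, 16) 276.7 220.3
(30, 23, 16) 229.3 133.7
(30, -23, 16) 277.4 133.3
(85, 26, 36) 221.2 71.5
(85, -26, 36) 282.6 71.0
(-172, 0, 26) 255.8 316.3
```

View pics/w2m.png

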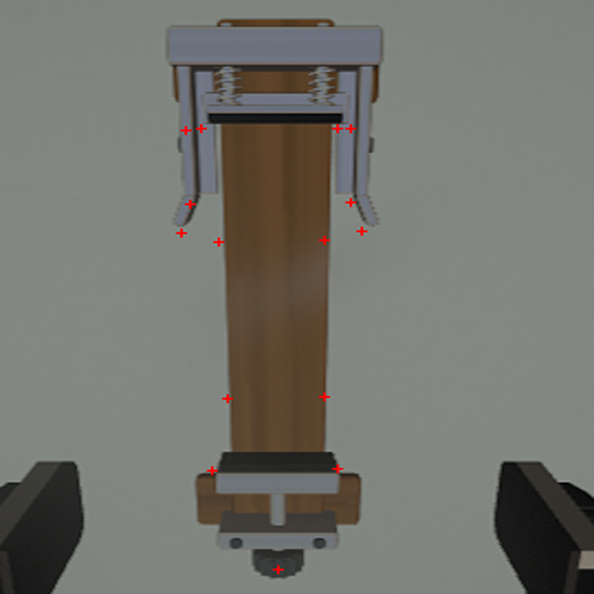

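The holder runs nearly upright in the crop: jaw rubber at (209–342,122), near jaw at (218–338,452), beam edges at 223–329 at mid-height. My guess is off by a few mm, so I fit the pose.

Run:
```python
from h import *
from scipy.optimize import least_squares
import cv2
d=dict(C=np.load('w2.npy'),f=327.27852,cx=256,cy=192)
x=env.get_image('wrist'); d['cx'],d['cy']=x['cx'],x['cy']
g=cv2.cvtColor(x['img'],cv2.COLOR_RGB2GRAY).astype(float)
gx=cv2.GaussianBlur(x['img'][:,:,2].astype(float),(0,0),0.7); G=np.abs(np.gradient(gx,axis=1))
def edge(v,lo,hi):
    r=G[v,lo:hi]; i=r.argmax(); k=np.arange(max(i-2,0),min(i+3,len(r))); return lo+(k*r[k]).sum()/r[k].sum()
beam=[(v,edge(v,222,244),edge(v,266,290)) for v in range(125,245,8)]
print(np.round(beam,1).tolist())
P=lambda q,X,Y,Z: proj(d,np.r_[q[0]+np.cos(q[2])*X-np.sin(q[2])*Y,q[1]+np.sin(q[2])*X+np.cos(q[2])*Y,Z])
def res(q):
    e=[]
    o=q[:2]; n=np.array([-np.sin(q[2]),np.cos(q[2])])
    for v,a,b in beam:
        e+=[((onz(d,a,v,.016)[:2]-o)@n-.023)*1e3,((onz(d,b,v,.016)[:2]-o)@n+.023)*1e3]
    for (u,v,z,X,Y) in [(130+209/2.2,122/1.8,.036,.085,.026),(130+342/2.2,122/1.8,.036,.085,-.026),(130+278/2.2,452/1.8,.016,-.096,0)]:
        e+=list(1*(np.array(P(q,X,Y,z))-[u,v]))
    return e
r=least_squares(res,[.547,.005,.115],loss='soft_l1'); print(r.x); print(np.round(r.fun,1))
```

```text
[[125.0, 231.2, 279.4], [133.0, 231.4, 279.1], [141.0, 231.7, 279.2], [149.0, 232.0, 278.8], [157.0, 232.0, 278.9], [165.0, 232.2, 278.7], [173.0, 232.3, 278.7], [181.0, 232.7, 278.5], [189.0, 233.0, 278.4], [197.0, 233.2, 278.2], [205.0, 233.3, 278.1], [213.0, 233.7, 277.8], [221.0, 234.1, 277.7], [229.0, 234.2, 277.7], [237.0, 234.4, 277.4]]
[0.54976083 0.00495022 0.11436297]
[ 0.   0.1  0.   0.3 -0.1  0.1 -0.2  0.3  0.   0.1  0.1  0.1  0.2 -0.
  0.   0.1 -0.1  0.  -0.   0.1  0.   0.  -0.2  0.2 -0.3  0.2 -0.2 -0.
 -0.2  0.1 -1.   0.3  0.   0.3 -0.4 -1.8]
```

```bash
python3 -m jog '[[-0.045,-0.95,0,0,0,0],[-0.045,-0.95,0,0,0,0],[-0.045,-0.95,0,0,0,0],[-0.045,-0.95,0,0,0,0],[-0.045,-0.95,0,0,0,0],[-0.045,-0.95,0,0,0,0],[-0.045,-0.95,0,0,0,0],[-0.045,-0.95,0,0,0,0],[-0.045,-0.95,0,0,0,0],[0,0,-1,0,0,0],[0,0,-1,0,0,0],[0,0,-1,0,0,0]]'
python3 -m jog '[[0,0,-1,0,0,0],[0,0,0,0,0,0],[0,0,0,0,0,0],[0,0,0,0,0,0]]'
```

```text
time: 5.67
ee_pos: [0.5275, -0.259, 0.1151]
ee_rot: [3.14, -0.002, 0.115]
contact_force: [0.4, -0.3, -0.7]
width: 0.0857
gripper_force: 0.0
time: 6.0
ee_pos: [0.5282, -0.2582, 0.0872]
ee_rot: [3.14, -0.002, 0.117]
contact_force: [-0.6, -1.3, 0.7]
width: 0.0848
gripper_force: 0.0
```

```bash
python3 -m jog '[[0,0,-0.8,0,0,0],[0,0,-0.8,0,0,0],[0,0,-0.4,0,0,0],[0,0,-0.2,0,0,0],[0,0,0,0,0,0],[0,0,0,0,0,0]]'
python3 -m jog '[[0,0,0,0,0,0],[0,0,0,0,0,0],[0,0,0,0,0,0],[0,0,0,0,0,0],[0,0,0,0,0,0],[0,0,0,0,0,0],[0,0,0,0,0,0],[0,0,0,0,0,0]]' 45
```

```text
time: 6.5
ee_pos: [0.5282, -0.258, 0.0209]
ee_rot: [3.14, -0.002, 0.117]
contact_force: [-0.2, 0.6, 0.3]
width: 0.0854
gripper_force: 0.0
time: 7.17
ee_pos: [0.5286, -0.2582, 0.022]
ee_rot: [3.14, -0.002, 0.117]
contact_force: [-2.2, 1.9, 8.3]
width: 0.0535
gripper_force: 61.2
```

```bash
python3 -m jog '[[0,0,0.5,0,0,0],[0,0,0.7,0,0,0],[0,0,0.8,0,0,0],[0,0,0.8,0,0,0],[0,0,0,0,0,0],[0,0,0,0,0,0]]'
python3 - <<'E'
from h import *
d=cam('wrist');save(d,'w3.png'); print(env.get_state()['ee_pos'])
for z in (.06,.075,.09,.1): print(z,rect(d,'plate',z))
E
```

```text
time: 7.67
ee_pos: [0.5286, -0.2582, 0.1057]
ee_rot: [3.139, -0.004, 0.117]
contact_force: [-1.2, 0.4, -1.2]
width: 0.0528
gripper_force: 62.8
[ 0.5274508  -0.25745652  0.10372321]
0.06 (0.72, array([ 517.2, -259.1]), array([169.3,  72.6]), np.float32(0.1154))
0.075 (0.72, array([ 525.1, -258.2]), array([154.5,  66.3]), np.float32(0.1154))
0.09 (0.72, array([ 533. , -257.2]), array([139.8,  60. ]), np.float32(0.1154))
0.1 (0.72, array([ 538.2, -256.6]), array([130. ,  55.8]), np.float32(0.1154))
```

View pics/w3.png

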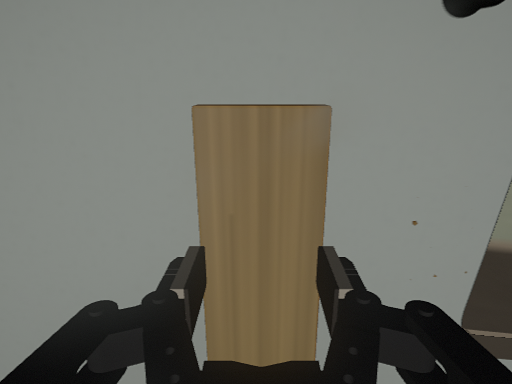

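The plate is held flat and square, with its far end at (262,104). I carry it over the bed, about 20 mm short of the lip so it clears the near jaw.

```bash
python3 -m jog '[[0.043,0.97,0,0,0,0],[0.043,0.97,0,0,0,0],[0.043,0.97,0,0,0,0],[0.043,0.97,0,0,0,0],[0.043,0.97,0,0,0,0],[0.043,0.97,0,0,0,0],[0.043,0.97,0,0,0,0],[0.043,0.97,0,0,0,0],[0.043,0.97,0,0,0,0],[0,0,0,0,0,-0.003],[0,0,0,0,0,0],[0,0,0,0,0,0]]'
python3 - <<'E'
from h import *
s=env.get_state();p=s['ee_pos'];a=.1144;q=p[:2]-[.5498,.005]
print(s['ee_rot'],p, 'holder xy',q@[np.cos(a),np.sin(a)],q@[-np.sin(a),np.cos(a)])
E
```

```text
time: 8.92
ee_pos: [0.5385, 0.0043, 0.1026]
ee_rot: [3.141, 0.001, 0.114]
contact_force: [0.9, -0.3, 0.2]
width: 0.0525
gripper_force: 63.0
[3.14148207e+00 1.43226728e-03 1.14224367e-01] [0.53848921 0.00429353 0.10256842] holder xy -0.011317500371945566 0.0005892812095264836
```

```bash
python3 -m jog '[[0,0,-0.5,0,0,0],[0,0,-0.5,0,0,0],[0,0,-0.5,0,0,0],[0,0,-0.4,0,0,0],[0,0,-0.1,0,0,0],[0,0,0,0,0,0],[0,0,0,0,0,0]]'
python3 -m jog '[[0,0,-0.06,0,0,0],[0,0,-0.04,0,0,0],[0,0,0,0,0,0]]'
```

```text
time: 9.5
ee_pos: [0.5392, 0.004, 0.0437]
ee_rot: [3.141, -0.0, 0.113]
contact_force: [0.2, -0.2, -0.7]
width: 0.053
gripper_force: 63.0
time: 9.75
ee_pos: [0.5393, 0.0044, 0.0409]
ee_rot: [3.141, -0.001, 0.114]
contact_force: [-0.5, 0.4, -1.4]
width: 0.053
gripper_force: 63.0
```

```bash
python3 -m jog '[[0,0,-0.05,0,0,0],[0,0,0,0,0,0]]'; python3 -m jog '[[0,0,-0.04,0,0,0],[0,0,0,0,0,0]]'
```

```text
time: 9.92
ee_pos: [0.539, 0.0046, 0.039]
ee_rot: [3.142, -0.0, 0.114]
contact_force: [-1.1, -0.8, 0.5]
width: 0.053
gripper_force: 63.0
time: 10.08
ee_pos: [0.5392, 0.0045, 0.0383]
ee_rot: [3.141, -0.0, 0.114]
contact_force: [-1.6, 0.1, 2.2]
width: 0.0529
gripper_force: 65.5
```

```bash
python3 -m jog '[[0.1,0.0115,0,0,0,0],[0.15,0.017,0,0,0,0],[0.15,0.017,0,0,0,0],[0.1,0.0115,0,0,0,0],[0,0,0,0,0,0]]'; python3 -m jog '[[0.05,0.006,0,0,0,0],[0.05,0.006,0,0,0,0],[0,0,0,0,0,0]]'
```

```text
time: 10.5
ee_pos: [0.5549, 0.0061, 0.0382]
ee_rot: [3.141, -0.001, 0.114]
contact_force: [-2.3, 0.3, 4.6]
width: 0.0533
gripper_force: 65.9
time: 10.75
ee_pos: [0.557, 0.0064, 0.0382]
ee_rot: [3.141, 0.001, 0.114]
contact_force: [-4.0, -1.4, 6.5]
width: 0.0531
gripper_force: 67.1
```

```bash
python3 -m jog '[[0.05,0.006,0,0,0,0],[0,0,0,0,0,0]]'; python3 -m jog '[[0.05,0.006,0,0,0,0],[0,0,0,0,0,0]]'
```

```text
time: 10.92
ee_pos: [0.5585, 0.0066, 0.0382]
ee_rot: [3.141, 0.001, 0.114]
contact_force: [-4.9, -0.9, 7.0]
width: 0.0532
gripper_force: 67.2
time: 11.08
ee_pos: [0.5599, 0.0068, 0.0382]
ee_rot: [3.141, 0.001, 0.114]
contact_force: [-3.9, -0.2, 6.9]
width: 0.0532
gripper_force: 67.2
```

```bash
python3 -m jog '[[0.05,0.006,0,0,0,0],[0,0,0,0,0,0]]'; python3 -m jog '[[0.04,0.005,0,0,0,0],[0,0,0,0,0,0]]'
```

```text
time: 11.25
ee_pos: [0.5614, 0.007, 0.0382]
ee_rot: [3.141, 0.001, 0.114]
contact_force: [-4.7, -0.7, 7.3]
width: 0.0532
gripper_force: 67.3
time: 11.42
ee_pos: [0.5615, 0.007, 0.0382]
ee_rot: [3.141, 0.004, 0.114]
contact_force: [-8.3, -1.3, 9.9]
width: 0.0531
gripper_force: 68.9
```

```bash
python3 -m jog '[[-0.03,-0.003,0,0,0,0],[0,0,0,0,0,0]]'; python3 -m jog '[[0,0,0,0,0,0],[0,0,0,0,0,0],[0,0,0,0,0,0],[0,0,0,0,0,0],[0,0,0,0,0,0]]' 80; python3 -m jog '[[0,0,0.5,0,0,0],[0,0,0.9,0,0,0],[0,0,1,0,0,0],[0,0,1,0,0,0],[0,0,1,0,0,0],[0,0,1,0,0,0],[0,0,0,0,0,0],[0,0,0,0,0,0]]'
python3 - <<'E'
from h import *
d=cam('wrist');save(d,'w4.png'); 
for z in (.016,.026,.036): print(z,rect(d,'plate',z))
r=rect(d,'plate',.026); a=.1144;q=r[1]/1000-[.5498,.005]
print('plate in holder',q@[np.cos(a),np.sin(a)],q@[-np.sin(a),np.cos(a)])
E
```

```text
time: 11.58
ee_pos: [0.5614, 0.007, 0.0382]
ee_rot: [3.141, 0.001, 0.114]
contact_force: [-4.8, -0.6, 7.7]
width: 0.0531
gripper_force: 67.5
time: 12.0
ee_pos: [0.5618, 0.0072, 0.0375]
ee_rot: [-3.141, -0.0, 0.114]
contact_force: [-0.7, 0.5, 0.6]
width: 0.0803
gripper_force: 0.0
time: 12.67
ee_pos: [0.5633, 0.007, 0.2026]
ee_rot: [3.14, -0.005, 0.114]
contact_force: [0.8, -0.1, 0.3]
width: 0.0802
gripper_force: 0.0
0.016 None
0.026 None
0.036 NoneTraceback (most recent call last):
  File "<stdin>", line 4, in <module>
TypeError: 'NoneType' object is not subscriptable
```

View pics/w4.png

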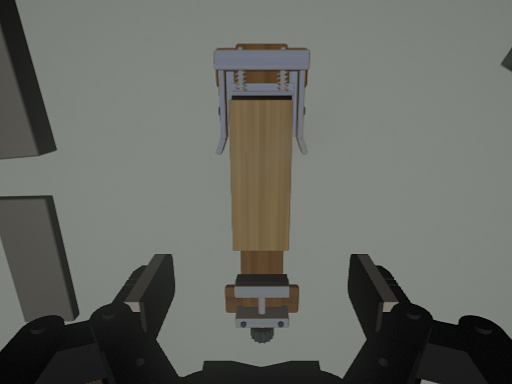

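The plate lies squarely against the lip (top edge at row 97, columns 231–292) and is centred between the cheeks. Next is the worn stone.

```bash
python3 -m jog '[[-0.54,0.97,0,0,0,0],[-0.54,0.97,0,0,0,0],[-0.54,0.97,0,0,0,0],[-0.54,0.97,0,0,0,0],[-0.54,0.97,0,0,0,0],[-0.54,0.97,0,0,0,0],[-0.54,0.97,0,0,0,0],[-0.54,0.97,0,0,0,0.01],[0,0,0,0,0,0],[0,0,0,0,0,0],[0,0,0,0,0,0]]' 85
python3 - <<'E'
from h import *
d=cam('wrist');save(d,'w5.png'); print(env.get_state()['ee_pos'])
for z in (0,.008,.014,.02): print(z,rect(d,'worn_stone',z), rect(d,'thick_stone',z))
E
```

```text
time: 13.83
ee_pos: [0.4319, 0.2396, 0.1988]
ee_rot: [3.141, 0.001, 0.124]
contact_force: [-0.6, -0.3, 0.1]
width: 0.0855
gripper_force: 0.0
[0.43227998 0.23925455 0.19899292]
0 (0.63, array([432.1, 240.9]), array([156.6,  60.4]), np.float32(0.1358)) (0.87, array([569.7, 244.4]), array([31.1, 63.6]), np.float32(-1.4472))
0.008 (0.63, array([434. , 241.1]), array([152.8,  58.9]), np.float32(0.1358)) (0.87, array([568.3, 244.5]), array([30.3, 62.1]), np.float32(-1.4472))
0.014 (0.63, array([435.5, 241.3]), array([149.9,  57.8]), np.float32(0.1358)) (0.87, array([567.2, 244.6]), array([29.7, 60.9]), np.float32(-1.4472))
0.02 (0.63, array([437. , 241.5]), array([147. ,  56.7]), np.float32(0.1358)) (0.87, array([566.2, 244.7]), array([29.2, 59.7]), np.float32(-1.4472))
```

View pics/w5.png

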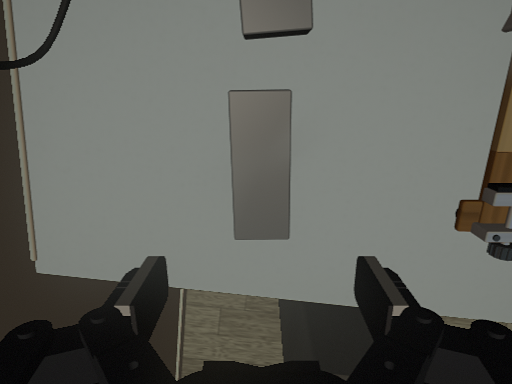

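The worn stone is at (261,165). Its size is 150 x 58 at z = 14 mm, so it is the right one; the thick stone is at the top edge, clear of the fingers. I descend to a higher grip so the fingertips stay above the stone's underside.

```bash
python3 -m jog '[[0.1,0.055,-0.5,0,0,0.01],[0,0,-1,0,0,0],[0,0,-1,0,0,0],[0,0,-1,0,0,0],[0,0,-1,0,0,0],[0,0,-0.8,0,0,0],[0,0,-0.3,0,0,0],[0,0,0,0,0,0],[0,0,0,0,0,0],[0,0,0,0,0,0]]'
```

```text
time: 15.12
ee_pos: [0.4368, 0.2422, 0.0337]
ee_rot: [-3.141, -0.003, 0.134]
contact_force: [-0.2, 0.4, 0.4]
width: 0.085
gripper_force: 0.0
```

```bash
python3 -m jog '[[-0.03,0,-0.28,0,0,0],[0,0,0,0,0,0],[0,0,0,0,0,0]]'; python3 -m jog '[[0,0,0,0,0,0],[0,0,0,0,0,0],[0,0,0,0,0,0],[0,0,0,0,0,0],[0,0,0,0,0,0],[0,0,0,0,0,0],[0,0,0,0,0,0],[0,0,0,0,0,0]]' 45
```

```text
time: 15.37
ee_pos: [0.4343, 0.2417, 0.0236]
ee_rot: [-3.142, -0.0, 0.134]
contact_force: [-0.3, -0.6, -0.9]
width: 0.0848
gripper_force: 0.0
time: 16.03
ee_pos: [0.4349, 0.2417, 0.0245]
ee_rot: [3.141, -0.001, 0.134]
contact_force: [-1.8, -1.8, 5.4]
width: 0.0547
gripper_force: 61.9
```

```bash
python3 -m jog '[[0,0,0.5,0,0,0],[0,0,0.9,0,0,0],[0,0,0.9,0,0,0],[0.484,-0.986,0.2,0,0,-0.0025],[0.484,-0.986,0,0,0,-0.0025],[0.484,-0.986,0,0,0,-0.0025],[0.484,-0.986,0,0,0,-0.0025],[0.484,-0.986,0,0,0,-0.0025],[0.484,-0.986,0,0,0,-0.0025],[0.484,-0.986,0,0,0,-0.0025],[0.484,-0.986,0,0,0,-0.0025],[0,0,0,0,0,0]]'
python3 -m jog '[[0,0,0,0,0,0],[0,0,0,0,0,0],[0,0,0,0,0,0]]'
python3 - <<'E'
from h import *
s=env.get_state();p=s['ee_pos'];a=.1144;q=p[:2]-[.5498,.005]
print('holder xy',q@[np.cos(a),np.sin(a)],q@[-np.sin(a),np.cos(a)])
d=cam('wrist');save(d,'w6.png')
E
```

```text
time: 17.03
ee_pos: [0.5525, 0.0004, 0.0986]
ee_rot: [3.139, -0.002, 0.109]
contact_force: [0.5, 0.2, -2.6]
width: 0.0545
gripper_force: 64.1
time: 17.28
ee_pos: [0.5495, 0.0059, 0.0977]
ee_rot: [-3.141, 0.001, 0.115]
contact_force: [0.4, 0.6, -3.0]
width: 0.0546
gripper_force: 64.1
holder xy -0.00016172185374494044 0.0009296174764186435
```

View pics/w6.png

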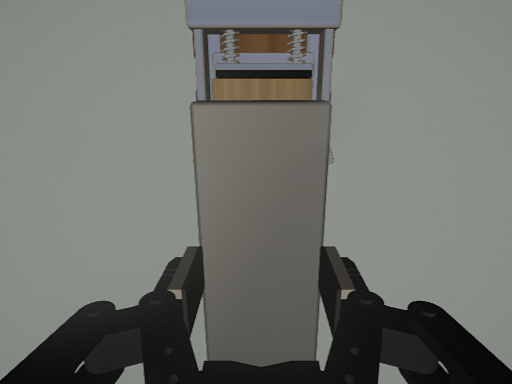

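The stone (columns 192–330 at its far end) lines up with the plate (213–312) and the jaw (215–311), perhaps 1 mm to the left; its far end is about 9 mm short of the jaw. I lower it.

```bash
python3 -m jog '[[0,-0.03,-0.4,0,0,0],[0,0,-0.4,0,0,0],[0,0,-0.4,0,0,0],[0,0,-0.15,0,0,0],[0,0,-0.05,0,0,0],[0,0,0,0,0,0],[0,0,0,0,0,0]]';python3 -m jog '[[0,0,-0.06,0,0,0],[0,0,0,0,0,0],[0,0,0,0,0,0]]';python3 -m jog '[[0,0,-0.06,0,0,0],[0,0,0,0,0,0],[0,0,0,0,0,0]]'
```

```text
time: 17.92
ee_pos: [0.5506, 0.0041, 0.0563]
ee_rot: [3.142, -0.0, 0.114]
contact_force: [0.2, 1.1, -1.8]
width: 0.0545
gripper_force: 64.1
time: 18.17
ee_pos: [0.5507, 0.004, 0.0549]
ee_rot: [3.141, -0.001, 0.114]
contact_force: [0.0, -0.3, -2.7]
width: 0.0545
gripper_force: 64.1
time: 18.42
ee_pos: [0.5503, 0.0041, 0.0526]
ee_rot: [-3.142, 0.0, 0.114]
contact_force: [-0.4, -0.7, -1.9]
width: 0.0547
gripper_force: 64.1
```

```bash
python3 -m jog '[[0,0,-0.04,0,0,0],[0,0,0,0,0,0],[0,0,0,0,0,0]]';python3 -m jog '[[0,0,-0.04,0,0,0],[0,0,0,0,0,0],[0,0,0,0,0,0]]'
```

```text
time: 18.67
ee_pos: [0.5503, 0.004, 0.0514]
ee_rot: [-3.142, 0.0, 0.114]
contact_force: [-0.1, 0.1, -2.4]
width: 0.0551
gripper_force: 64.1
time: 18.92
ee_pos: [0.5506, 0.004, 0.0507]
ee_rot: [3.142, -0.0, 0.114]
contact_force: [-1.4, 0.5, 1.7]
width: 0.0545
gripper_force: 64.6
```

```bash
python3 -m jog '[[0,0,0,0,0,0],[0,0,0,0,0,0],[0,0,0,0,0,0],[0.05,0.006,0,0,0,0],[0.05,0.006,0,0,0,0],[0.05,0.006,0,0,0,0],[0.05,0.006,0,0,0,0],[0.05,0.006,0,0,0,0],[0,0,0,0,0,0],[0,0,0,0,0,0]]';python3 -m jog '[[0.05,0.006,0,0,0,0],[0,0,0,0,0,0],[0,0,0,0,0,0]]';python3 -m jog '[[0.05,0.006,0,0,0,0],[0,0,0,0,0,0],[0,0,0,0,0,0]]'
```

```text
time: 19.75
ee_pos: [0.5578, 0.0049, 0.0506]
ee_rot: [3.141, 0.001, 0.114]
contact_force: [-4.8, -1.5, 5.2]
width: 0.0548
gripper_force: 65.5
time: 20.0
ee_pos: [0.5593, 0.005, 0.0507]
ee_rot: [3.141, 0.001, 0.114]
contact_force: [-4.4, 0.4, 5.3]
width: 0.0547
gripper_force: 65.6
time: 20.25
ee_pos: [0.5605, 0.0052, 0.0506]
ee_rot: [3.141, 0.002, 0.114]
contact_force: [-6.2, 0.6, 6.7]
width: 0.0547
gripper_force: 65.8
```

```bash
python3 -m jog '[[0,0,0.015,0,0,0],[0,0,0,0,0,0],[0,0,0,0,0,0]]';python3 -m jog '[[0.04,0.005,0,0,0,0],[0,0,0,0,0,0],[0,0,0,0,0,0]]';python3 -m jog '[[0.04,0.005,0,0,0,0],[0,0,0,0,0,0],[0,0,0,0,0,0]]'
```

```text
time: 20.5
ee_pos: [0.5604, 0.0052, 0.0506]
ee_rot: [3.141, 0.001, 0.114]
contact_force: [-5.4, -1.5, 4.7]
width: 0.0548
gripper_force: 65.4
time: 20.75
ee_pos: [0.5611, 0.0053, 0.0506]
ee_rot: [3.142, 0.003, 0.114]
contact_force: [-7.6, -1.1, 6.7]
width: 0.0545
gripper_force: 65.8
time: 21.0
ee_pos: [0.5616, 0.0054, 0.0506]
ee_rot: [-3.141, 0.005, 0.114]
contact_force: [-10.0, -1.7, 8.6]
width: 0.0542
gripper_force: 66.2
```

```bash
python3 -m jog '[[0.04,0.005,0.01,0,0,0],[0.04,0.005,0.01,0,0,0],[0,0,0,0,0,0],[0,0,0,0,0,0]]';python3 -m jog '[[0.04,0.005,0.01,0,0,0],[0.04,0.005,0.01,0,0,0],[0,0,0,0,0,0],[0,0,0,0,0,0]]'
```

```text
time: 21.33
ee_pos: [0.5629, 0.0056, 0.0506]
ee_rot: [-3.141, 0.008, 0.114]
contact_force: [-12.0, -2.0, 9.1]
width: 0.0545
gripper_force: 66.3
time: 21.67
ee_pos: [0.564, 0.0057, 0.0506]
ee_rot: [-3.141, 0.011, 0.114]
contact_force: [-15.8, -4.0, 9.1]
width: 0.0546
gripper_force: 66.4
```

```bash
python3 -m jog '[[0.03,0.0035,0.005,0,0,0],[0,0,0,0,0,0],[0,0,0,0,0,0],[0,0,0,0,0,0]]'
python3 - <<'E'
from h import *
d=cam('wrist');s=cam('side')
a=cv2.resize(d['img'][:200,150:370],None,fx=1.8,fy=3); b=cv2.resize(s['img'][170:240,170:300],None,fx=3,fy=8.57,interpolation=cv2.INTER_CUBIC)
b=cv2.resize(b,(390,600));a=cv2.resize(a,(396,600))
cv2.imwrite('pics/f.png',np.hstack([a,b])[:,:,::-1])
print([env.get_state()[k] for k in('contact_force','ee_pos','ee_rot','moment')])
E
```

```text
time: 22.0
ee_pos: [0.5643, 0.0058, 0.0506]
ee_rot: [-3.141, 0.013, 0.114]
contact_force: [-17.1, -4.0, 11.4]
width: 0.0544
gripper_force: 66.6
[array([-17.52661193,  -4.34239562,  10.60481096]), array([0.56426492, 0.00577132, 0.05054867]), array([-3.14133113,  0.01307504,  0.11412349]), array([-0.6492625,  2.8952483, -0.0493463])]
```

View pics/f.png

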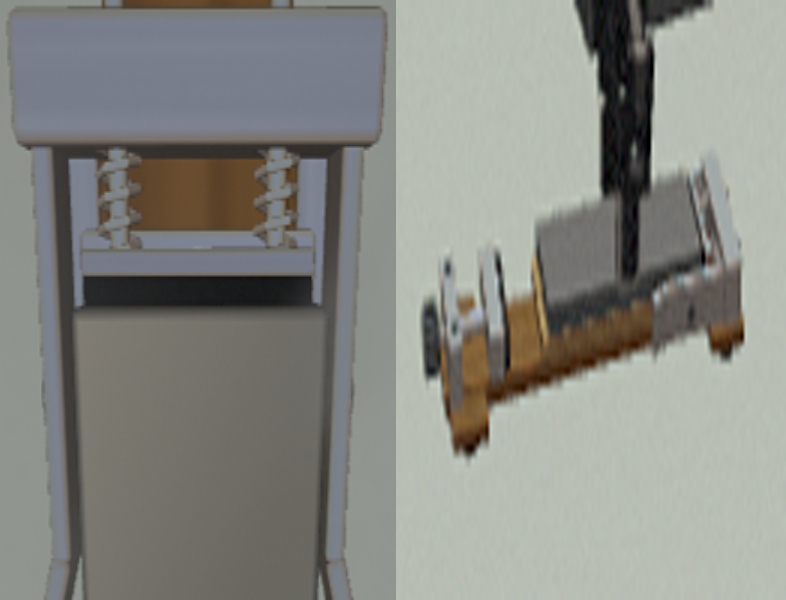

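The stone is flat between the cheeks with its end on the jaw rubber (edge at crop row 307), and the springs are partly compressed. I measure the jaw travel from the two wrist views.

Run:
```python
from h import *
d=cam('wrist'); e=dict(d); e['C']=np.load('w2.npy')
a=.1144;ax=np.array([np.cos(a),np.sin(a)])
X=lambda c,u,v,z:((onz(c,u,v,z)[:2]-[.5498,.005])@ax*1000).round(1)
print('rubber/steel free',X(e,255,113/1.8,.036),'now',X(d,260,275/3,.036))
print('bar near edge free',X(e,255,66/1.8,.04),'now',X(d,260,147/3,.04))
print('face free',X(e,255,122/1.8,.036),'stone end now',X(d,260,307/3,.040))
print(env.get_state()['contact_force'])
```

```text
rubber/steel free 89.1 now 93.2
bar near edge free 108.6 now 108.8
face free 85.2 stone end now 89.2
[-17.93496795  -3.75235572  11.39881507]
```

Travel is about 4.0 mm, or roughly 10–12 N. One small step more, a settle check, then I hand it in.

```bash
python3 -m jog '[[0.025,0.003,0.002,0,0,0],[0,0,0,0,0,0],[0,0,0,0,0,0],[0,0,0,0,0,0],[0,0,0,0,0,0],[0,0,0,0,0,0]]' && python3 -c "
from workcell import env
s=env.get_state(); print(s['ee_pos'],s['contact_force']); print(env.sign_off())"
```

```text
time: 22.65
ee_pos: [0.5646, 0.0058, 0.0505]
ee_rot: [-3.141, 0.014, 0.114]
contact_force: [-19.6, -4.1, 12.0]
width: 0.0548
gripper_force: 66.8
[0.5645911  0.00581353 0.05053967] [-19.6349302   -4.08762883  12.03613328]
the job is handed in; nothing more can be done
None
```

I handed the job in at about 23 s with the plate against the lip and the worn stone on it, still gripped and pressing the sprung jaw back an estimated 4–4.5 mm (about 11–13 N); the thick stone and dressing stone weren't touched, and the sign-off returned no verdict.

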